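Seat a filter cassette over its locating pin and hold it pressed

TASK

Swing the lid of the filter box on the table up and gently back onto its stop, without letting it slam, and leave it standing open. Take the loose filter cassette by the rib on its top, slide it over the locating pin hidden in the well of the box until it drops on, then press it down against the springy seal until its flange lies on the rim all round, and finish while you still hold it pressed there by its rib. Do not knock the dosing cup, brush, marker or spare spray head about.

Things in the scene. Friction and masses are not known exactly. Their poses are not given: they have to be found in the camera images.
- filter_box: Grey plastic box screwed to the table, foot plate 150 x 176 mm. Origin: on the table under the middle of its well; x points to the hinge (away from the robot), y along the hinge, z up. The well's walls, 12 mm thick, rise to a flat rim at z = 50 mm; its opening is 82 mm (x) by 102 mm (y).
- well (a point): Middle of the well at rim height (z = 50 mm of the box). A round upright steel locating pin, 12 mm diameter, tip 5 mm above the rim (7 mm flat, 3 mm cone). Its foot is adjustable: it stands at x = 0 of the box but anywhere from -5 to +5 mm along y, not reported, and cannot be seen once the cassette is over it.
- seal_top (a point): Top of the black rubber seal frame round the pin in the well, 4 mm below the rim when free (z = 46 mm of the box). It is sprung and gives straight down: it starts to move at 5 N and needs 15 N for 8 mm.
- box_lid (a joint): Lid of the box, 122 x 136 mm, 0.2 kg, value in rad: 0 closed, flat over the well; 1.85 leaning back on its stop, past upright. Plain light hinge along the box's y through lid_hinge: let go, it falls shut when below about 1.5 and falls back onto the stop when above about 1.65.
- lid_hinge (a point): Middle of the lid's hinge axis, fixed to the box at x = 71 mm, z = 68 mm of its frame.
- lid_bar (a point): Middle of the lid's handle: a black round bar, 12 mm diameter, 80 mm long along the box's y, 166 mm from the hinge axis, on two arms 28 mm clear of the lid's front edge. Lid closed: at x = -95 mm, z = 68 mm of the box, free above and below. Pinched from above it turns between the pads as the lid swings.
- cassette: Loose rigid filter cassette, grey with a black rib on top, about 0.3 kg, upright on the table. Origin: centre of its underside; z up. Plug 70 (x) x 84 (y) mm, z 0 to 12 mm; flange 98 x 124 mm, z 12 to 22. Blind hole in the centre of the underside: 15 mm diameter, 18.5 deep, mouth bevelled 1.5. Origin's height in the box: 55 mm on the pin's tip, 46 resting on the seal, 38 home.
- rib (a point): Middle of the cassette's grip rib: 18 mm (cassette x) x 64 mm (y), rising from z = 22 mm to 54 mm of the cassette; this point is at z = 38 mm. The cassette goes in with its long side along the box's y, either way round.
- dosing_cup: Bystander: light grey cup, 65 mm wide, 68 mm high; origin under its centre.
- scrub_brush: Bystander: wooden brush, 61 x 154 x 46 mm, lying along y; origin under its centre.
- marker: Bystander: marker pen, 17 x 135 x 16 mm, lying along its y; origin under its centre.
- spare_head: Bystander: spare trigger spray head lying flat, 215 x 97 x 22 mm; origin under its centre.

How it is judged:
By the outcome, as a careful person would: the job done as asked, in the order asked, and still so for the second after the job is handed in, while the arm keeps its last pose, push and grip.
It also fails if it takes over 67 s, if anything falls off the work surface, if the arm or the gripper's body presses on something with over 40 N, if the wrist force passes 120 N, or if a joint passes its speed limit or range.

ROBOT

A 6-joint arm with a two-finger parallel gripper is mounted at the origin on a cart in front of the work surface, level with it; the furniture and walls round the work are solid. World frame = base frame: x ahead of the robot, y to its left, z up, the work surface at z = 0. Lengths are in m, angles in rad, forces in N, time in s.
With the tool pointing down it reaches from about 0.25 to 0.775 m from the base axis. Payload 4 kg.
Tool frame: the origin (TCP) lies at the very end of the fingers, on their centre line; the grasp point (between the pads) lies 19 mm behind it (r.grip_point_offset is the distance from the TCP to the grasp point, in m); z points along the fingers, y is the direction in which the jaws open and shut (so a half turn about z gives the same grasp; the last joint's range is limited). The gripper opens to 85 mm and grips with 20 to 120 N. Pads are 22 mm wide; open, the fingers measure 114 mm over their backs; the gripper's body (76 mm by 85 mm) begins 54 mm behind the grasp point. The pads swing forward as they close: fully open they stand 13 mm farther back than shut.
Start: joints at [-1.238, 0.087, 1.371, -0, 1.684, -0.103], TCP at [0.232, -0.499, 0.231] pointing down, gripper open.
Joint ranges: [-3.1, 3.1], [-0.76, 2.03], [0.27, 2.55], [-1.08, 4.22], [0.17, 2.65], [-2.57, 2.57]. Speed limits (rad/s): [2.79, 2.79, 3.14, 3.14, 3.14, 3.14].

INTERFACE

Orientations are given as a unit quaternion [w, x, y, z].
In Python, from station import r gives the robot as it stands.
- The arm moves only by the shell command python3 -m inch 'ROWS' [FORCE]. ROWS is JSON, a list of rows, each a list of 7 numbers: the closure, from 0 (fully open) to 1 (shut), then the shift along the tool's x, y, z in mm, then the turn, a rotation vector about the tool's x, y, z in rad. In form: [[hand, tx, ty, tz, wx, wy, wz], ...]. A call has 1 to 12 rows; each row is the pose to reach, as a shift and turn from the pose measured when the call began, along the tool's axes at that moment; what a row does not reach only later rows make up. A row lasts 1/10 s, in which the tool goes at most 50 mm and 8.59 degrees, less where a joint would pass 70% of its speed; a pose out of reach is approached as far as the arm can. A call with a gripper value outside its range is refused whole. The fingers move at their own pace and stop on an object; FORCE is the grip in N (left out, the last holds). Time passes only in rows, so rows that repeat a pose let the fingers close. It gives the time, the measured TCP pose, the force and the opening at its end, in the units of the state.
- r.observe(): the state, without advancing time (a new reading comes with each control period).
- r.read_camera(name): name is "scene" or "top" or "wrist"; returns a dict with "frame" (420x560x3 uint8, red, green, blue), "z_map" (420x560 float32, m along the optical axis (not along the pixel's ray), 0 where there is no reading), "intrinsics" (3x3 intrinsics, pixels), "dist" ([k1, k2, p1, p2, k3] as OpenCV has them; the pictures are not rectified), "extrinsics" (4x4, takes a point from camera to world coordinates). Camera axes: x right, y down, z forward; pixel columns grow to the right and rows downward; lengths in m; the calibration is good to about 2 mm. A picture is of the moment at which its call begins.
- r.hand_in(): hands the job in, once; it reports no verdict.
The state is a dict: "time_s": time; "q": joint angles; "qvel": joint speeds; "tau": joint torques, N m; "position": TCP position; "eef_rot": TCP orientation; "wrist_force": force on the tool from outside, world axes, zero at the start; "torque": the same for the moment, N m; "opening": finger opening in m.
Only numpy, scipy, OpenCV 4.12 (cv2) and the standard library are available. Lean on these libraries where they do the work, as an engineer would, in place of code of your own. Each camera call takes 0.05 s, during which the arm holds its last target. There are 200 camera calls.

## Working session

There is one attempt and no reset: what is moved stays moved. The work goes in short steps, Python scripts to look and compute and a shell command to move; the robot and the scene stay as the last step left them, time stands still between calls to the robot, and variables do not carry over. Pictures are saved under pics/ and viewed, about 8 in all and at most 12, crops included, and the job is handed in when it is done.

```bash
ls; mkdir -p pics
python3 - <<'E'
from station import r
import cv2,numpy as np
o=r.observe();print(o)
for n in["scene","top"]:
    c=r.read_camera(n);cv2.imwrite(f"pics/{n}0.png",c["frame"][:,:,::-1]);np.savez(f"{n}0.npz",**c)
    print(n,c["intrinsics"].round(1).tolist(),c["dist"],c["extrinsics"].round(3).tolist())
a=cv2.imread("pics/scene0.png");b=cv2.imread("pics/top0.png")
E
```

```text
pics
{'time_s': 0.0, 'q': array([-1.23810025e+00,  8.79611121e-02,  1.37229824e+00,  9.61240823e-06,
        1.68358775e+00, -1.03118368e-01]), 'qvel': array([-0.00079801, -0.0018359 , -0.00042792,  0.00021028, -0.00042287,
       -0.00104696]), 'tau': array([-1.43263544e-03, -3.51864839e+01, -3.13275039e+01, -1.83801644e-04,
        1.08294992e-02,  2.64276895e-05]), 'position': array([ 0.23200477, -0.49811239,  0.23011347]), 'eef_rot': array([-1.12035231e-03,  9.76351282e-01,  2.16187195e-01, -1.24363888e-04]), 'wrist_force': array([ 0.54549934,  0.18437308, -0.06815025]), 'torque': array([ 0.00846729, -0.0081002 , -0.01695892]), 'opening': 0.08520681541947572}
scene [[528.9, 0.0, 270.1], [0.0, 528.9, 200.9], [0.0, 0.0, 1.0]] [0.07129061 0.         0.         0.         0.        ] [[-0.84, -0.219, 0.497, -0.186], [-0.543, 0.346, -0.765, 1.145], [-0.005, -0.913, -0.409, 0.678], [0.0, 0.0, 0.0, 1.0]]
top [[439.2, 0.0, 284.1], [0.0, 439.2, 208.0], [0.0, 0.0, 1.0]] [-0.05816597  0.          0.          0.          0.        ] [[-0.016, -0.996, 0.09, 0.472], [-1.0, 0.015, -0.013, 0.027], [0.012, -0.091, -0.996, 1.331], [0.0, 0.0, 0.0, 1.0]]
```

View pics/scene0.png

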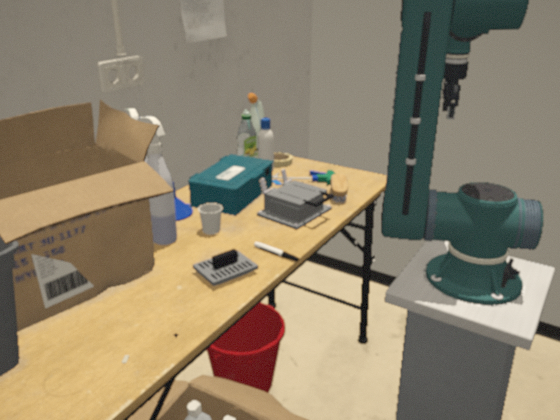

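View pics/top0.png

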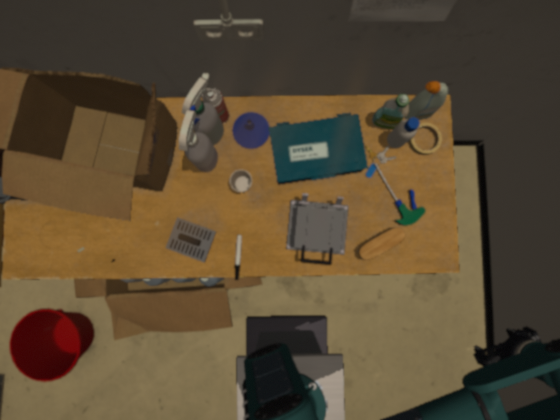

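The scene view shows the box at about (295,200), the cassette at (225,267) with its rib up, and the cup at (210,220). In the top view the lid is at (317,226), the bar at (317,260), the cassette at (191,240), the cup at (240,181), the marker at (238,255) and the brush at (382,243).

```bash
cat > h.py <<'E'
import numpy as np,cv2
from scipy.spatial.transform import Rotation as R
def pts(c):
    """world point per pixel from the depth map"""
    h,w=c["z_map"].shape;u,v=np.meshgrid(np.arange(w),np.arange(h))
    n=cv2.undistortPoints(np.stack([u,v],-1).reshape(-1,1,2).astype(float),c["intrinsics"],c["dist"]).reshape(h,w,2)
    p=np.dstack([n,np.ones((h,w))])*c["z_map"][...,None]
    return p@c["extrinsics"][:3,:3].T+c["extrinsics"][:3,3]
def rays(c,uv,z):
    """pixels cast on the plane z"""
    n=cv2.undistortPoints(np.array(uv,float).reshape(-1,1,2),c["intrinsics"],np.array(c["dist"])).reshape(-1,2)
    d=np.c_[n,np.ones(len(n))]@c["extrinsics"][:3,:3].T;o=c["extrinsics"][:3,3]
    return o+d*((z-o[2])/d[:,2])[:,None]
def tool(o,target,quat=None):
    """shift in tool axes, mm, from the measured pose"""
    w,x,y,z=o["eef_rot"];M=R.from_quat([x,y,z,w])
    return M.inv().apply(np.array(target)-o["position"])*1000,M
E
python3 - <<'E'
from h import *
c=np.load("top0.npz");P=pts(c);f=c["frame"]
z=P[...,2]
print("table z",np.median(z[255:270,60:120]),"rib",z[239,191],"lid",z[226,317],"bar",z[258:264,317])
def rect(mask,name):
    m=mask.astype(np.uint8);n,l,s,_=cv2.connectedComponentsWithStats(m)
    for i in range(1,n):
        if s[i,4]>25:
            zz=np.median(z[l==i]);ct=np.argwhere(l==i)[:,::-1]
            w=rays(c,ct,zz)[:,:2].astype(np.float32)*1000
            (a,b),(e,g),t=cv2.minAreaRect(w)
            print(name,s[i].tolist(),"z %.3f c %.1f %.1f size %.1f %.1f ang %.1f"%(zz,a,b,e,g,t),"mean",w.mean(0).round(1))
V=f.max(2)
roi=np.zeros(z.shape,bool);roi[190:272,160:225]=1
rect(roi&(z>.012)&(z<.035),"flange");rect(roi&(z>.04),"rib");rect(roi&(V<45),"ribdark")
roi[:]=0;roi[190:272,280:352]=1
rect(roi&(z>.058),"lid");rect(roi&(V<45),"bar")
rect(roi&(z>.005),"boxall")
roi[:]=0;roi[215:290,225:250]=1;rect(roi&(z>.006),"marker")
roi[:]=0;roi[165:200,225:258]=1;rect(roi&(z>.03),"cup")
roi[:]=0;roi[220:262,352:412]=1;rect(roi&(z>.02),"brush")
g=f[140:275,150:420,::-1];cv2.imwrite("pics/crop.png",cv2.resize(g,None,fx=2.9,fy=2.9,interpolation=cv2.INTER_CUBIC))
E
```

```text
table z -0.0005581251607131854 rib 0.057455953114749825 lid 0.06845558595183832 bar [-0.00326524  0.0002595   0.07667617  0.07323543  0.07513826  0.0695366 ]
flange [165, 217, 52, 45, 1252] z 0.022 c 502.2 290.0 size 126.6 98.5 ang 69.3 mean [501.9 289.1]
rib [178, 233, 23, 13, 145] z 0.053 c 502.0 289.2 size 65.8 18.3 ang 68.8 mean [502.1 289.1]
lid [294, 193, 51, 72, 2435] z 0.070 c 525.7 -88.7 size 136.1 199.4 ang 83.7 mean [526.4 -88.8]
bar [301, 255, 29, 9, 54] z 0.073 c 433.9 -75.3 size 80.4 15.4 ang 76.5 mean [433.4 -73.2]
boxall [286, 193, 64, 72, 3155] z 0.069 c 525.8 -84.4 size 173.1 199.9 ang 84.0 mean [528.5 -84.7]
marker [235, 234, 7, 46, 221] z 0.013 c 448.3 149.7 size 15.7 133.9 ang 87.0 mean [447.3 149.8]
cup [230, 170, 22, 21, 163] z 0.060 c 671.3 136.4 size 61.5 59.1 ang 89.1 mean [677.1 140.5]
brush [399, 220, 13, 5, 37] z 0.023 c 542.8 -352.9 size 36.5 12.0 ang 89.0 mean [ 543.6 -352.7]
brush [358, 227, 47, 33, 830] z 0.045 c 481.1 -273.7 size 53.8 150.9 ang 28.3 mean [ 481.6 -272.9]
```

View pics/crop.png

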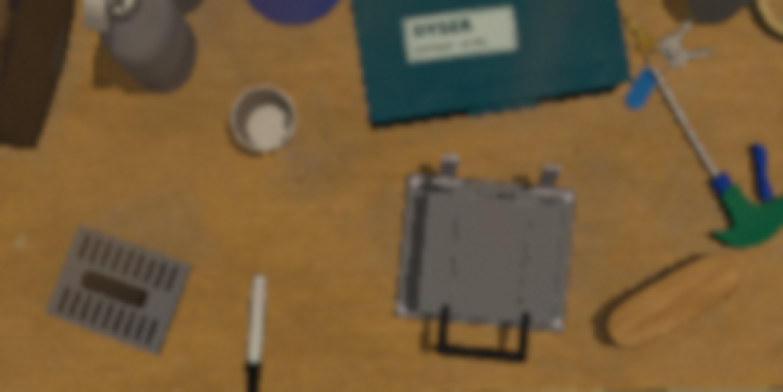

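The crop shows the bar between its arms at about (483,352), with the lid turned about -6°. The rib runs from (85,280) to (145,298), so its long axis is at about 69° in world.

```bash
cat >> h.py <<'E'
def go(o,xyz,yaw):
    """tool-down target with jaw axis (tool y) at world yaw [deg]: prints shift mm and rotvec"""
    s,M=tool(o,xyz)
    best=None
    for k in(0,180):
        a=np.radians(yaw+k);y=np.array([np.cos(a),np.sin(a),0]);zt=np.array([0,0,-1.])
        rv=(M.inv()*R.from_matrix(np.c_[np.cross(y,zt),y,zt])).as_rotvec()
        if best is None or np.linalg.norm(rv)<np.linalg.norm(best):best=rv
    print("shift",s.round(1),"turn",best.round(4))
E
python3 - <<'E'
from h import *
from station import r
o=r.observe()
c=np.load("top0.npz");P=pts(c);z=P[...,2];V=c["frame"].max(2)
m=np.zeros(z.shape,np.uint8);m[190:256,280:352]=((z>.06)&(z<.075)&(V>60))[190:256,280:352]
m=cv2.morphologyEx(m,cv2.MORPH_OPEN,np.ones((17,17)))
w=rays(c,np.argwhere(m)[:,::-1],.07)[:,:2].astype(np.float32)*1000
print(cv2.minAreaRect(w),w.mean(0))
go(o,[.42,-.076,.25],-6)
E
```

```text
Traceback (most recent call last):
  File "h.py", line 11, in rays
    n=cv2.undistortPoints(np.array(uv,float).reshape(-1,1,2),c["intrinsics"],np.array(c["dist"])).reshape(-1,2)
      ~~~~~~~~~~~~~~~~~~~^^^^^^^^^^^^^^^^^^^^^^^^^^^^^^^^^^^^^^^^^^^^^^^^^^^^^^^^^^^^^^^^^^^^^^^^
cv2.error: OpenCV(4.12.0) /io/opencv/modules/calib3d/src/undistort.dispatch.cpp:347: error: (-215:Assertion failed) CV_IS_MAT(_src) && CV_IS_MAT(_dst) && (_src->rows == 1 || _src->cols == 1) && (_dst->rows == 1 || _dst->cols == 1) && _src->cols + _src->rows - 1 == _dst->rows + _dst->cols - 1 && (CV_MAT_TYPE(_src->type) == CV_32FC2 || CV_MAT_TYPE(_src->type) == CV_64FC2) && (CV_MAT_TYPE(_dst->type) == CV_32FC2 || CV_MAT_TYPE(_dst->type) == CV_64FC2) in function 'cvUndistortPointsInternal'
```

Run:
```python
from h import *
from station import r
o=r.observe()
c=np.load("top0.npz");P=pts(c);z=P[...,2]
m=np.zeros(z.shape,np.uint8);m[190:262,280:352]=((z>.058))[190:262,280:352]
m=cv2.morphologyEx(m,cv2.MORPH_OPEN,np.ones((15,15)))
if m.any():
    w=rays(c,np.argwhere(m)[:,::-1],.07)[:,:2].astype(np.float32)*1000
    print(cv2.minAreaRect(w),w.mean(0))
go(o,[.42,-.076,.25],-6)
```

```text
((527.4464721679688, -89.02171325683594), (136.48623657226562, 123.62933349609375), 84.73472595214844) [527.0452   -89.014656]
shift [ 348.6 -303.4  -19.1] turn [-0.0018 -0.0012 -1.0303]
```

```bash
python3 -m inch '[[0.3,349,-303,-19,0,0,-1.03],[0.6,349,-303,-19,0,0,-1.03],[0.6,349,-303,-19,0,0,-1.03],[0.6,349,-303,-19,0,0,-1.03],[0.6,349,-303,-19,0,0,-1.03],[0.6,349,-303,-19,0,0,-1.03],[0.6,349,-303,-19,0,0,-1.03],[0.6,349,-303,-19,0,0,-1.03],[0.6,349,-303,-19,0,0,-1.03],[0.6,349,-303,-19,0,0,-1.03],[0.6,349,-303,-19,0,0,-1.03],[0.6,349,-303,-19,0,0,-1.03]]' 30
python3 - <<'E'
from h import *
from station import r
o=r.observe();print(o["time_s"],o["position"],o["opening"],o["qvel"].round(3))
c=r.read_camera("wrist");np.savez("w1.npz",**c);cv2.imwrite("pics/w1.png",c["frame"][:,:,::-1])
print(c["extrinsics"].round(3).tolist())
go(o,[.42,-.076,.25],-6)
E
```

```text
time_s: 1.3
position: [0.4202, -0.0764, 0.2495]
eef_rot: [-0.001, 0.743, 0.669, -0.0]
wrist_force: [-0.4, -0.4, -0.9]
opening: 0.0343
1.3 [ 0.42018954 -0.07642362  0.249457  ] 0.03425939321607115 [-0.033 -0.004  0.001  0.001  0.     0.001]
[[0.995, -0.098, -0.033, 0.428], [-0.104, -0.945, -0.31, 0.004], [-0.001, 0.311, -0.95, 0.392], [0.0, 0.0, 0.0, 1.0]]
shift [ 0.4 -0.2 -0.5] turn [-0.0019 -0.0013  0.0002]
```

View pics/w1.png

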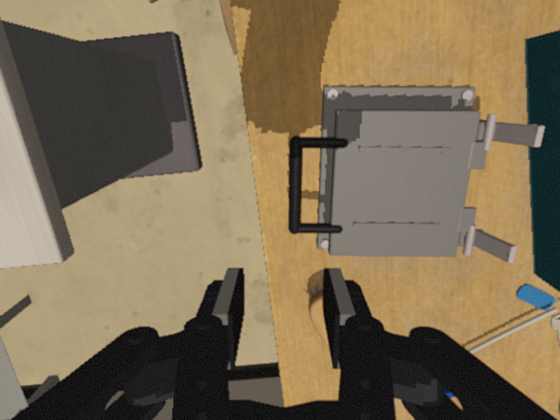

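The wrist view shows the bar at column 295, rows 140–232, the lid plate at columns 332–478, and the fingers at (228,300) and (340,300).

Run:
```python
from h import *
from station import r
o=r.observe()
c=np.load("w1.npz");f=c["frame"];P=pts(c);V=f.max(2).astype(int);z=P[...,2]
m=(V<50)&(z>.05)&(z<.09);m[:, :285]=0;m[:,303:]=0;m[:135]=0;m[240:]=0
uv=np.argwhere(m)[:,::-1];w=rays(c,uv,.070)*1000
print(len(uv),cv2.minAreaRect(w[:,:2].astype(np.float32)),np.median(P[m],0),P[m].min(0),P[m].max(0))
m=((z>.055)&(z<.09)).astype(np.uint8);m[:,:312]=0;m=cv2.morphologyEx(m,cv2.MORPH_OPEN,np.ones((25,25)))
uv=np.argwhere(m)[:,::-1];print(uv.min(0),uv.max(0),np.median(z[m>0]));w=rays(c,uv,np.median(z[m>0]))*1000
print(cv2.minAreaRect(w[:,:2].astype(np.float32)))
```

```text
1010 ((430.3418273925781, -76.86335754394531), (89.230712890625, 12.224128723144531), 84.94525146484375) [ 0.43026478 -0.07321157  0.07332591] [ 0.42080234 -0.12012885  0.06885084] [ 0.44012389 -0.03228869  0.07650324]
[334 109] [473 256] 0.07071679793609348
((529.2017822265625, -86.7923355102539), (120.50694274902344, 144.13180541992188), 2.594768524169922)
```

```bash
python3 -m inch '[[0.7,0,12,30,0,0,0],[0.7,0,12,70,0,0,0],[0.7,0,12,110,0,0,0],[0.7,0,12,140,0,0,0],[0.7,0,12,160,0,0,0],[0.7,0,12,175,0,0,0],[0.7,0,12,188,0,0,0],[0.7,0,12,200,0,0,0],[0.7,0,12,200,0,0,0]]'; python3 -m inch '[[1,0,0,0,0,0,0],[1,0,0,0,0,0,0],[1,0,0,0,0,0,0],[1,0,0,0,0,0,0],[1,0,0,0,0,0,0]]' 30
```

```text
time_s: 2.25
position: [0.4303, -0.0782, 0.0478]
eef_rot: [-0.003, 0.744, 0.668, -0.001]
wrist_force: [-0.0, 0.6, -0.1]
opening: 0.0258
time_s: 2.75
position: [0.4301, -0.0785, 0.0483]
eef_rot: [-0.002, 0.744, 0.668, -0.001]
wrist_force: [-4.1, -2.5, 4.4]
opening: 0.0104
```

```bash
python3 -m inch '[[1,0,0.2,-8,0,0,0],[1,0,0.8,-17,0,0,0],[1,0,2,-25,0,0,0],[1,0,3.3,-33,0,0,0],[1,0,7.4,-49,0,0,0],[1,0,13,-65,0,0,0],[1,0,20,-80,0,0,0],[1,0,29,-94,0,0,0],[1,0,39,-107,0,0,0],[1,0,50,-119,0,0,0],[1,0,63,-130,0,0,0],[1,0,63,-130,0,0,0]]'
```

```text
time_s: 3.95
position: [0.493, -0.0857, 0.1836]
eef_rot: [-0.002, 0.744, 0.668, -0.002]
wrist_force: [-13.4, 0.1, 14.8]
opening: 0.0108
```

```bash
python3 -m inch '[[1,0,-1,-1,0,0,0],[1,0,6,-6,0,0,0],[1,0,13,-11,0,0,0],[1,0,20,-15,0,0,0],[1,0,27,-19,0,0,0],[1,0,42,-26,0,0,0],[1,0,58,-31,0,0,0],[1,0,58,-31,0,0,0]]'
```

```text
time_s: 4.75
position: [0.5527, -0.0925, 0.2162]
eef_rot: [-0.001, 0.744, 0.668, -0.001]
wrist_force: [-2.2, -3.1, 2.8]
opening: 0.0106
```

```bash
python3 -m inch '[[1,0,8,-2,0,0,0],[1,0,16,-3.6,0,0,0],[1,0,24,-4.8,0,0,0],[1,0,32,-5.6,0,0,0],[1,0,41,-6,0,0,0],[1,0,49,-6,0,0,0],[1,0,54,-5.8,0,0,0],[1,0,58,-5.4,0,0,0],[1,0,63,-5,0,0,0],[1,0,67,-4.5,0,0,0],[1,0,67,-4.5,0,0,0]]'
```

```text
time_s: 5.85
position: [0.6198, -0.1001, 0.2203]
eef_rot: [-0.0, 0.744, 0.668, -0.001]
wrist_force: [-1.6, -4.7, 2.2]
opening: 0.0106
```

```bash
python3 -m inch '[[1,0,4,0.6,0,0,0],[1,0,8,1.2,0,0,0],[1,0,12,2,0,0,0],[1,0,16,2.9,0,0,0],[1,0,19,3.7,0,0,0],[1,0,19,3.7,0,0,0]]'; python3 -m inch '[[1,0,2,0.5,0,0,0],[1,0,4,1,0,0,0],[1,0,6,1.6,0,0,0],[1,0,6,1.6,0,0,0]]'
```

```text
time_s: 6.45
position: [0.6392, -0.1021, 0.2161]
eef_rot: [-0.0, 0.744, 0.668, -0.001]
wrist_force: [-1.0, -4.1, 0.8]
opening: 0.0105
time_s: 6.85
position: [0.6407, -0.1022, 0.2156]
eef_rot: [-0.004, 0.744, 0.668, -0.005]
wrist_force: [-15.0, -2.1, 7.4]
opening: 0.0106
```

```bash
python3 -m inch '[[1,0,0,0,0,0,0],[0.75,0,0,0,0,0,0],[0.6,0,0,0,0,0,0],[0.6,0,0,0,0,0,0]]'; python3 -m inch '[[0.6,0,0,-10,0,0,0],[0.6,0,0,-25,0,0,0],[0.6,0,0,-45,0,0,0],[0.6,0,0,-65,0,0,0],[0.5,0,-30,-65,0,0,0],[0.3,0,-70,-65,0,0,0],[0,0,-110,-60,0,0,0],[0,0,-160,-60,0,0,0],[0,0,-160,-60,0,0,0],[0,0,-160,-60,0,0,0]]'
python3 - <<'E'
from h import *
from station import r
o=r.observe();print(o["time_s"],o["position"],o["opening"])
c=r.read_camera("wrist");np.savez("w2.npz",**c);cv2.imwrite("pics/w2.png",c["frame"][:,:,::-1])
P=pts(c);print(P[200,200:500:40].round(3).tolist())
E
```

```text
time_s: 7.25
position: [0.6411, -0.1012, 0.2152]
eef_rot: [-0.005, 0.744, 0.668, -0.004]
wrist_force: [0.8, 0.3, 1.4]
opening: 0.0338
time_s: 8.25
position: [0.4826, -0.0841, 0.2794]
eef_rot: [-0.003, 0.744, 0.668, -0.003]
wrist_force: [0.9, -0.2, 0.0]
opening: 0.0856
8.25 [ 0.48257761 -0.08413058  0.27944205] 0.0855599582010825
[[0.178, -0.305, -0.721], [0.424, -0.12, 0.0], [0.474, -0.111, 0.05], [0.518, -0.126, 0.015], [0.559, -0.121, 0.047], [0.592, -0.115, 0.077], [0.609, -0.101, 0.131], [0.622, -0.092, 0.168]]
```

View pics/w2.png

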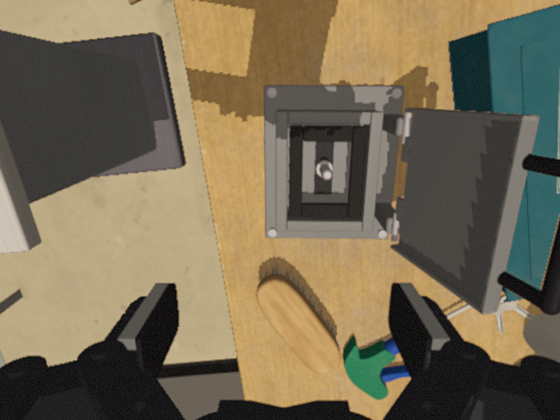

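The lid stands open in the wrist view, its panel at columns 395–535. The well rim covers about columns 274–392, rows 110–222, and the bright pin tip is at about (324,167).

Run:
```python
from h import *
c=np.load("w2.npz");P=pts(c);z=P[...,2];f=c["frame"]
m=(np.abs(z-.05)<.006)&(P[...,0]>.44)&(P[...,0]<.60)&(P[...,1]<0)&(P[...,1]>-.18);m[:90]=0;m[240:]=0;m[:,392:]=0
mm=cv2.morphologyEx(m.astype(np.uint8),cv2.MORPH_OPEN,np.ones((3,3)))
n,l,s,_=cv2.connectedComponentsWithStats(mm);print(s[:,:].tolist())
i=1+s[1:,4].argmax();w=rays(c,np.argwhere(l==i)[:,::-1],.05)*1000
print("rim",cv2.minAreaRect(w[:,:2].astype(np.float32)),np.median(z[l==i]))
# pin
g=f[150:185,305:345].astype(int);print(z[160:176:2,316:334:2].round(3))
V=f.max(2);b=(V>120);b[:150]=0;b[185:]=0;b[:,:312]=0;b[:,338:]=0
uv=np.argwhere(b)[:,::-1];print(uv.min(0),uv.max(0),uv.mean(0))
for q in(uv.mean(0),(324,165)):print(rays(c,[q],.055)*1000)
k=f[95:240,255:405,::-1].copy();cv2.imwrite("pics/c2.png",cv2.resize(k,None,fx=4,fy=4,interpolation=cv2.INTER_CUBIC))
```

```text
[[0, 0, 560, 420, 226575], [276, 111, 107, 121, 4740], [289, 125, 78, 93, 3756], [321, 168, 9, 8, 47], [323, 174, 7, 6, 27], [381, 212, 11, 10, 55]]
rim ((524.8211669921875, -88.09859466552734), (126.1897201538086, 104.5758056640625), 83.593017578125) 0.05002507019229721
[[0.017 0.016 0.019 0.018 0.017 0.017 0.018 0.016 0.017]
 [0.017 0.016 0.023 0.025 0.024 0.024 0.024 0.017 0.016]
 [0.017 0.025 0.024 0.023 0.024 0.025 0.025 0.023 0.017]
 [0.019 0.024 0.026 0.034 0.036 0.036 0.026 0.026 0.017]
 [0.023 0.025 0.035 0.042 0.046 0.048 0.044 0.024 0.017]
 [0.023 0.025 0.038 0.049 0.052 0.054 0.054 0.052 0.018]
 [0.018 0.025 0.041 0.052 0.055 0.056 0.057 0.054 0.017]
 [0.017 0.024 0.038 0.053 0.055 0.055 0.055 0.056 0.053]]
[312 150] [337 184] [326.14583333 168.60416667]
[[524.45856404 -81.2009181   55.        ]]
[[522.5542282  -77.28486153  55.        ]]
```

View pics/c2.png

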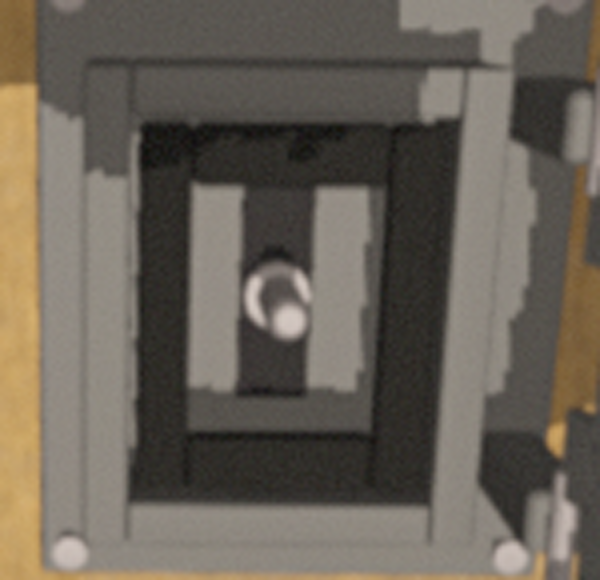

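The crop shows the bright flat pin tip at (289,320), image (327,174.7). The rim's inner corners are at about (135,122), (462,122), (430,503) and (130,503).

Run:
```python
from h import *
from station import r
c=np.load("w2.npz")
K=lambda p:[(255-.375+x/4,95-.375+y/4) for x,y in p]
p=rays(c,K([(289,320)]),.055)[0]*1000;print("pin",p)
i=rays(c,K([(138,122),(462,122),(431,503),(130,503)]),.05)*1000;print("inner",i.round(1).tolist(),i.mean(0))
o=rays(c,K([(87,63),(512,66),(472,543),(85,543)]),.05)*1000;print("outer",o.round(1).tolist(),o.mean(0))
yaw=np.radians(-6);B=np.array([[np.cos(yaw),np.sin(yaw)],[-np.sin(yaw),np.cos(yaw)]])
for k in(i,o):
    print("pin in box",B@(p-k.mean(0))[:2],"sides",np.diff(np.vstack([k,k[:1]]),axis=0)[:,:2].round(1).tolist())
# from top cam: cassette go
go(r.observe(),[.49,.285,.25],-21)
go(r.observe(),[.502,.2892,.25],-21)
```

```text
pin [524.76886952 -87.4920556   55.        ]
inner [[491.4, -34.8, 50.0], [571.1, -43.4, 50.0], [559.7, -142.7, 50.0], [479.1, -134.3, 50.0]] [525.34290622 -88.80459258  50.        ]
outer [[480.4, -19.5, 50.0], [583.6, -31.3, 50.0], [570.3, -155.4, 50.0], [465.7, -144.6, 50.0]] [525.01394289 -87.68989205  50.        ]
pin in box [-0.70808954  1.24534359] sides [[79.7, -8.6], [-11.4, -99.3], [-80.6, 8.4], [12.3, 99.5]]
pin in box [-0.26441038  0.17113553] sides [[103.2, -11.8], [-13.3, -124.1], [-104.6, 10.8], [14.7, 125.1]]
shift [368.  -32.6  29.4] turn [-0.0085  0.0016  0.2599]
shift [373.5 -21.2  29.3] turn [-0.0085  0.0016  0.2599]
```

Run:
```python
from h import *
c=np.load("top0.npz");P=pts(c)[:, :280].reshape(-1,3)
s=P[(P[:,2]>.08)&(P[:,0]>.2)&(P[:,0]<.9)&(P[:,1]>0)]
d=np.hypot(s[:,0]-.502,s[:,1]-.289)
for lo,hi in((.08,.15),(.15,.25),(.25,.4),(.4,.8)):
    k=(s[:,2]>lo)&(s[:,2]<hi)
    if k.any():
        j=np.argsort(d[k])[:200:60];print(lo,d[k].min().round(3),s[k][j].round(3).tolist())
```

```text
0.08 0.166 [[0.644, 0.375, 0.132], [0.66, 0.37, 0.139], [0.675, 0.367, 0.111], [0.69, 0.362, 0.139]]
0.15 0.118 [[0.547, 0.398, 0.239], [0.554, 0.438, 0.247], [0.653, 0.372, 0.15], [0.662, 0.369, 0.16]]
0.25 0.12 [[0.561, 0.394, 0.251], [0.584, 0.393, 0.263], [0.568, 0.412, 0.257], [0.554, 0.424, 0.25]]
0.4 0.368 [[0.203, 0.074, 0.615], [0.202, 0.072, 0.421], [0.202, 0.07, 0.416], [0.206, 0.063, 0.542]]
```

```bash
python3 -m inch '[[0,60,-6,10,0,0,-0.14],[0,110,-11,15,0,0,-0.28],[0,160,-16,20,0,0,-0.42],[0,210,-21,25,0,0,-0.56],[0,250,-25,29,0,0,-0.7],[0,290,-30,29,0,0,-0.84],[0,325,-33,29,0,0,-0.98],[0,325,-33,29,0,0,-1.12],[0,325,-33,29,0,0,-1.26],[0,325,-33,29,0,0,-1.4],[0,325,-33,29,0,0,-1.44],[0,325,-33,29,0,0,-1.44]]'; python3 -m inch '[[0,0,0,0,0,0,-0.14],[0,0,0,0,0,0,-0.28],[0,0,0,0,0,0,-0.42],[0,0,0,0,0,0,-0.56],[0,0,0,0,0,0,-0.7],[0,0,0,0,0,0,-0.84],[0,0,0,0,0,0,-0.98],[0,0,0,0,0,0,-1.12],[0,0,0,0,0,0,-1.26],[0,0,0,0,0,0,-1.4],[0,0,0,0,0,0,-1.44],[0,0,0,0,0,0,-1.44]]'
python3 - <<'E'
from h import *
from station import r
o=r.observe();print(o["time_s"],o["position"],o["q"].round(2))
c=r.read_camera("wrist");np.savez("w3.npz",**c);cv2.imwrite("pics/w3.png",c["frame"][:,:,::-1])
P=pts(c);z=P[...,2]
near=np.hypot(P[...,0]-.502,P[...,1]-.289)<.08
for n,m,h in(("rib",near&(z>.045)&(z<.065),.054),("flange",near&(z>.014)&(z<.03),.022)):
    m=cv2.morphologyEx(m.astype(np.uint8),cv2.MORPH_OPEN,np.ones((3,3)));uv=np.argwhere(m)[:,::-1]
    w=rays(c,uv,h)*1000;print(n,len(uv),uv.min(0),uv.max(0),np.median(z[m>0]),cv2.minAreaRect(w[:,:2].astype(np.float32)))
go(o,[.502,.2892,.12],-21)
E
```

```text
time_s: 9.5
position: [0.4867, 0.2432, 0.2509]
eef_rot: [-0.004, 0.118, 0.993, 0.0]
wrist_force: [0.4, 0.0, 0.1]
opening: 0.0857
time_s: 10.7
position: [0.4878, 0.2437, 0.2512]
eef_rot: [-0.003, -0.565, 0.825, 0.003]
wrist_force: [0.5, -0.4, 0.3]
opening: 0.0855
10.7 [0.48779862 0.24368201 0.25118475] [ 0.36  0.08  1.34  0.    1.73 -2.41]
rib 1098 [279 196] [296 257] 0.054083089588219474 ((498.890869140625, 289.4252014160156), (64.56040954589844, 17.303810119628906), 68.72525787353516)
flange 8813 [240 161] [334 270] 0.022492874748924474 ((499.7430419921875, 290.6597900390625), (124.005126953125, 98.30016326904297), 68.85961151123047)
shift [-47.7   2.3 131.1] turn [ 0.007  -0.0013 -0.0025]
```

View pics/w3.png

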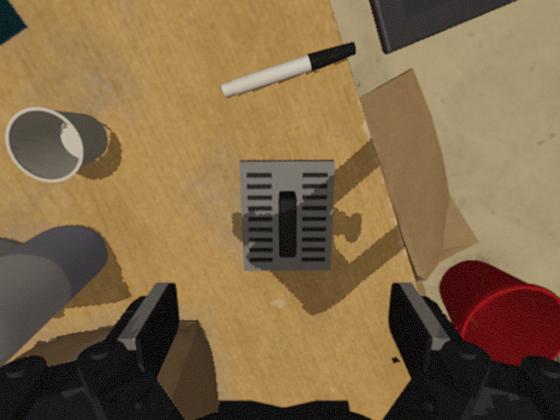

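The wrist view shows the cassette at (240–334, 161–270) with its rib at (288,226), the cup at (55,140), and the marker at (290,70). It's clear all round.

Run:
```python
from h import *
from station import r
go(r.observe(),[.5006,.2896,.026],-21.2)
```

```text
shift [-47.9   2.9 225.1] turn [ 0.0071 -0.0014  0.0005]
```

```bash
python3 -m inch '[[0,-48,3,10,0.007,-0.001,0],[0,-48,3,50,0.007,-0.001,0],[0,-48,3,90,0.007,-0.001,0],[0,-48,3,130,0.007,-0.001,0],[0,-48,3,160,0.007,-0.001,0],[0,-48,3,185,0.007,-0.001,0],[0.2,-48,3,205,0.007,-0.001,0],[0.3,-48,3,218,0.007,-0.001,0],[0.4,-48,3,225,0.007,-0.001,0],[0.4,-48,3,225,0.007,-0.001,0]]' 100; python3 -m inch '[[0.6,0,0,0,0,0,0],[1,0,0,0,0,0,0],[1,0,0,0,0,0,0],[1,0,0,0,0,0,0],[1,0,0,0,0,0,0],[1,0,0,0,0,0,0]]' 100; python3 -c "
from h import *
from station import r
o=r.observe();go(o,[*o['position'][:2],.025],-21.2)"
```

```text
time_s: 11.75
position: [0.5004, 0.2897, 0.0254]
eef_rot: [-0.001, -0.565, 0.825, 0.0]
wrist_force: [0.1, -0.2, -0.8]
opening: 0.0514
time_s: 12.35
position: [0.5015, 0.2903, 0.0271]
eef_rot: [0.001, -0.565, 0.825, -0.0]
wrist_force: [-0.6, -0.2, 5.1]
opening: 0.0163
shift [0.  0.  2.1] turn [-0.0011  0.0011 -0.0001]
```

```bash
python3 -m inch '[[1,0,0,-5,0,0,0],[1,0,0,-20,0,0,0],[1,0,0,-45,0,0,0],[1,0,0,-75,0,0,0],[1,0,0,-105,0,0,0],[1,20,-9,-135,0,0,0.1],[1,45,-20,-155,0,0,0.22],[1,75,-34,-165,0,0,0.34],[1,105,-48,-165,0,0,0.46],[1,140,-64,-165,0,0,0.58],[1,175,-80,-165,0,0,0.7],[1,175,-80,-165,0,0,0.72]]'; python3 -c "
from h import *
from station import r
o=r.observe();print(o['q'].round(2));go(o,[.515,-.06,.2],-96.3)"
```

```text
time_s: 13.55
position: [0.5124, 0.0936, 0.1923]
eef_rot: [0.0, -0.234, 0.972, -0.001]
wrist_force: [-0.6, 0.5, -3.4]
opening: 0.0162
[ 0.07  0.03  1.51 -0.    1.6  -1.97]
shift [  67.6 -138.    -7.3] turn [-0.0026  0.0006  0.5827]
```

```bash
python3 -m inch '[[1,8,-16,-7,0,0,0.1],[1,18,-37,-7,0,0,0.2],[1,30,-61,-7,0,0,0.32],[1,42,-85,-7,0,0,0.44],[1,54,-110,-7,0,0,0.56],[1,63,-128,-7,0,0,0.68],[1,68,-138,-7,0,0,0.8],[1,68,-138,-7,0,0,0.92],[1,68,-138,-7,0,0,1.04],[1,68,-138,-7,0,0,1.16],[1,68,-138,-7,0,0,1.2],[1,68,-138,-7,0,0,1.2]]'; python3 -c "
from h import *
from station import r
o=r.observe();print(o['q'].round(2));go(o,[.5247,-.0883,.2],-6.3)"
```

```text
time_s: 14.75
position: [0.5144, -0.0596, 0.1997]
eef_rot: [0.001, 0.355, 0.935, -0.001]
wrist_force: [0.0, 0.1, -2.4]
opening: 0.0162
[-0.22  0.02  1.5  -0.    1.62 -1.07]
shift [-26.8 -14.7  -0.2] turn [-3.000e-04  2.000e-03  9.546e-01]
```

```bash
python3 -m inch '[[1,0,0,0,0,0,0.12],[1,-5,-3,0,0,0,0.24],[1,-10,-6,0,0,0,0.36],[1,-16,-9,0,0,0,0.48],[1,-22,-12,0,0,0,0.6],[1,-27,-14.7,0,0,0.002,0.72],[1,-27,-14.7,0,0,0.002,0.84],[1,-27,-14.7,0,0,0.002,0.92],[1,-27,-14.7,0,0,0.002,0.955],[1,-27,-14.7,0,0,0.002,0.955],[1,-27,-14.7,0,0,0.002,0.955]]'
python3 - <<'E'
from h import *
from station import r
o=r.observe();go(o,[.5247,-.0883,.1],-6.3)
cs={}
for n in("wrist","top"):
    c=r.read_camera(n);np.savez(n+"4.npz",**c);cs[n]=c["frame"][:,:,::-1]
t=cv2.resize(cs["top"][170:275,265:365],(400,420));cv2.imwrite("pics/w4.png",cv2.resize(np.hstack([cs["wrist"],t]),None,fx=.83,fy=.83))
P=pts(np.load("wrist4.npz"));z=P[...,2]
print(z[::20,280].round(3))
E
```

```text
time_s: 15.85
position: [0.5248, -0.0882, 0.1998]
eef_rot: [-0.0, 0.744, 0.668, -0.0]
wrist_force: [0.3, 0.2, -2.7]
opening: 0.0164
shift [-0.1 -0.  99.8] turn [-0.0004 -0.      0.0014]
[0.    0.    0.    0.001 0.001 0.01  0.051 0.192 0.194 0.195 0.196 0.206
 0.225 0.227 0.228 0.226 0.227 0.227 0.227 0.226 0.046]
```

View pics/w4.png

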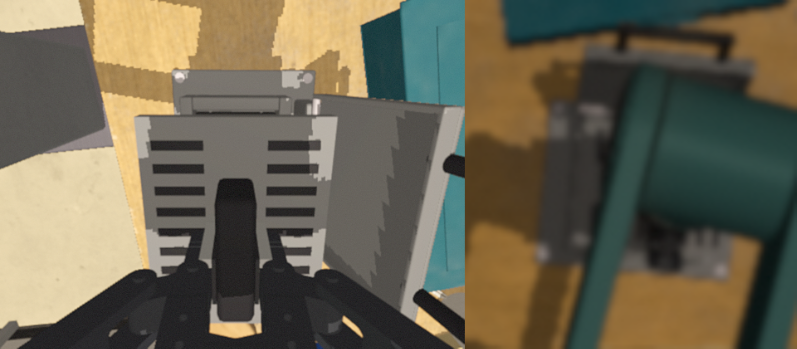

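The wrist half shows the cassette held level above the box, its far (+y) flange edge at row ~139 (unscaled) over columns 163–406. The lid stands open at right, with no visible tilt of the rib.

Run:
```python
from h import *
c=np.load("wrist4.npz");P=pts(c);z=P[...,2]
m=(z>.185)&(z<.202);m[:110]=0;m[250:]=0
top=[(u,np.argmax(m[:,u])) for u in range(190,385,6)]
w=rays(c,top,.195)*1000
k=np.polyfit(w[:,0],w[:,1],1);print("edge slope deg",np.degrees(np.arctan(k[0])),"resid",np.std(w[:,1]-np.polyval(k,w[:,0])),top[::8])
a=np.radians(-6.1);yb=np.array([-np.sin(a),np.cos(a)]);xb=np.array([np.cos(a),np.sin(a)])
tcp=np.array([524.8,-88.2]);e=np.array([tcp[0],np.polyval(k,tcp[0])])
print("edge dist from TCP along y",(e-tcp)@yb)
rows=[150,160,170,180,190]
for v in rows:
    u=np.where(m[v])[0];u=u[(u>150)&(u<420)];q=rays(c,[(u.min(),v),(u.max(),v)],.195)*1000
    print(v,u.min(),u.max(),((q[:,:2]-tcp)@xb).round(1))
```

```text
edge slope deg -6.199512407658155 resid 0.17666809208177087 [(190, np.int64(138)), (238, np.int64(138)), (286, np.int64(139)), (334, np.int64(138)), (382, np.int64(138))]
edge dist from TCP along y 63.42976309279375
150 162 405 [-49.1  48.5]
160 164 404 [-48.7  48.5]
170 165 402 [-48.7  48.1]
180 166 401 [-48.7  48.1]
190 167 400 [-48.8  48.1]
```

```bash
python3 -m inch '[[1,-0.5,0,15,0,0,0],[1,-0.5,0,40,0,0,0],[1,-0.5,0,65,0,0,0],[1,-0.5,0,85,0,0,0],[1,-0.5,0,98,0,0,0],[1,-0.5,0,107,0,0,0],[1,-0.5,0,112,0,0,0],[1,-0.5,0,112,0,0,0],[1,-0.5,0,112,0,0,0]]'; python3 -m inch '[[1,0,0,1,0,0,0],[1,0,0,2,0,0,0],[1,0,0,3,0,0,0],[1,0,0,4,0,0,0],[1,0,0,5,0,0,0],[1,0,0,6,0,0,0],[1,0,0,7,0,0,0],[1,0,0,8,0,0,0],[1,0,0,8,0,0,0]]'
```

```text
time_s: 16.85
position: [0.5254, -0.089, 0.0888]
eef_rot: [0.001, 0.745, 0.667, 0.0]
wrist_force: [-0.2, 0.9, -2.5]
opening: 0.0164
time_s: 17.75
position: [0.5253, -0.0889, 0.0805]
eef_rot: [0.001, 0.745, 0.667, 0.0]
wrist_force: [-0.4, -1.3, -3.5]
opening: 0.0165
```

```bash
python3 -m inch '[[1,0,0,1,0,0,0],[1,0,0,2,0,0,0],[1,0,0,3,0,0,0],[1,0,0,4,0,0,0],[1,0,0,5,0,0,0],[1,0,0,5,0,0,0]]'; python3 -m inch '[[1,0,0,1,0,0,0],[1,0,0,2,0,0,0],[1,0,0,3,0,0,0],[1,0,0,4,0,0,0],[1,0,0,4,0,0,0]]'
```

```text
time_s: 18.35
position: [0.5251, -0.0889, 0.0753]
eef_rot: [0.0, 0.745, 0.667, 0.0]
wrist_force: [0.6, -0.7, -2.5]
opening: 0.0162
time_s: 18.85
position: [0.5252, -0.0889, 0.072]
eef_rot: [0.0, 0.745, 0.668, 0.0]
wrist_force: [-1.8, 0.5, 3.3]
opening: 0.0164
```

It passed the pin-tip height without load, so the hole is over the pin, and the seal has just picked up load. Next I press down.

```bash
python3 -m inch '[[1,0,0,1,0,0,0],[1,0,0,2,0,0,0],[1,0,0,3,0,0,0],[1,0,0,4,0,0,0],[1,0,0,5,0,0,0],[1,0,0,5,0,0,0]]' 120; python3 -m inch '[[1,0,0,1,0,0,0],[1,0,0,2,0,0,0],[1,0,0,3,0,0,0],[1,0,0,3.5,0,0,0],[1,0,0,3.5,0,0,0]]'
```

```text
time_s: 19.45
position: [0.5252, -0.0889, 0.068]
eef_rot: [0.001, 0.745, 0.667, 0.0]
wrist_force: [-4.6, 1.5, 8.3]
opening: 0.0161
time_s: 19.95
position: [0.5253, -0.0889, 0.0661]
eef_rot: [0.001, 0.745, 0.668, 0.0]
wrist_force: [-5.0, 1.4, 10.5]
opening: 0.0161
```

```bash
python3 -m inch '[[1,0,-0.4,2,0,0,0],[1,0,-0.7,3,0,0,0],[1,0,-0.7,4,0,0,0],[1,0,-0.7,5,0,0,0],[1,0,-0.7,5,0,0,0],[1,0,-0.7,5,0,0,0]]'
```

```text
time_s: 20.55
position: [0.5253, -0.089, 0.0652]
eef_rot: [0.002, 0.745, 0.668, 0.001]
wrist_force: [-8.1, 2.5, 20.0]
opening: 0.0159
```

```bash
python3 -m inch '[[1,0,-1,4,0,0,0],[1,0,-1.5,5,0,0,0],[1,0,-1.5,6,0,0,0],[1,0,-1.5,7,0,0,0],[1,0,-1.5,7,0,0,0],[1,0,-1.5,7,0,0,0]]'
python3 - <<'E'
from h import *
from station import r
o=r.observe();print(o["torque"],o["position"],o["wrist_force"]);go(o,o["position"],-6.3)
cs={}
for n in("wrist","scene"):
    c=r.read_camera(n);np.savez(n+"5.npz",**c);cs[n]=c["frame"][:,:,::-1]
t=cv2.resize(cs["scene"][130:235,225:360],None,fx=4,fy=4,interpolation=cv2.INTER_CUBIC)
cv2.imwrite("pics/s5.png",t);w=cs["wrist"][90:330,120:460];cv2.imwrite("pics/w5.png",cv2.resize(w,None,fx=2.2,fy=2.2,interpolation=cv2.INTER_CUBIC))
c=np.load("wrist5.npz");P=pts(c);z=P[...,2]
a=np.radians(-6.2);q=(P[...,:2]-[.5250,-.0877])@np.array([[np.cos(a),-np.sin(a)],[np.sin(a),np.cos(a)]])
for x in(-.042,-.03,.03,.042):
    for y in(.05,.03,.01,-.02):
        m=(np.hypot(q[...,0]-x,q[...,1]-y)<.005)&(z>.04)&(z<.09);print((x,y),m.sum(),np.median(z[m]).round(4) if m.any() else None,end=" ")
    print()
m=(np.abs(np.abs(q[...,0])-.06)<.006)&(q[...,1]>0);
E
```

```text
time_s: 21.15
position: [0.5254, -0.089, 0.0651]
eef_rot: [0.004, 0.744, 0.668, 0.002]
wrist_force: [-10.6, 3.8, 30.1]
opening: 0.0158
[ 0.74271552  2.6358356  -0.13786684] [ 0.52536323 -0.0889642   0.06511152] [-10.59778715   3.79230178  30.12872776]
shift [0. 0. 0.] turn [0.0086 0.0015 0.0012]
(-0.042, 0.05) 468 0.0602 (-0.042, 0.03) 408 0.0602 (-0.042, 0.01) 356 0.0603 (-0.042, -0.02) 312 0.0601 
(-0.03, 0.05) 478 0.0605 (-0.03, 0.03) 411 0.0603 (-0.03, 0.01) 361 0.0606 (-0.03, -0.02) 154 0.06 
(0.03, 0.05) 470 0.0605 (0.03, 0.03) 413 0.0603 (0.03, 0.01) 359 0.0607 (0.03, -0.02) 139 0.0602 
(0.042, 0.05) 467 0.0603 (0.042, 0.03) 399 0.0603 (0.042, 0.01) 360 0.0604 (0.042, -0.02) 309 0.0601
```

View pics/w5.png

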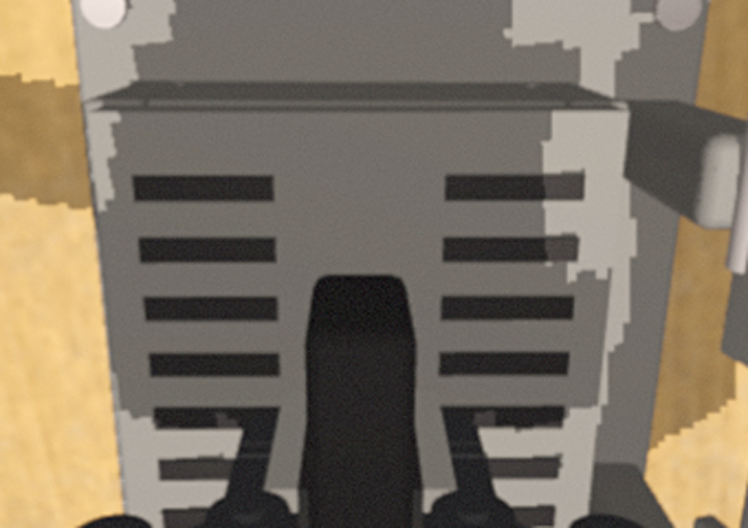

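View pics/s5.png

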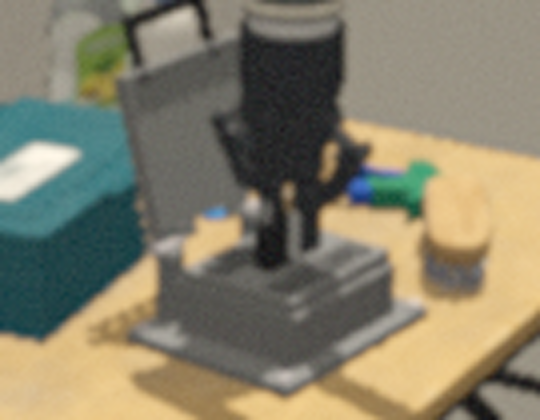

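Run:
```python
from station import r
for i in range(3): r.read_camera("wrist")
o=r.observe();print(o["time_s"],o["position"],o["wrist_force"],o["opening"])
print(r.hand_in())
```

```text
21.4 [ 0.52537273 -0.08896782  0.06513729] [-10.80021806   4.36412681  30.35798171] 0.01578292274437035
the job is handed in; nothing more can be done
None
```

The lid is standing open and the cassette is pressed home over the pin. I handed the job in at 21.4 s with the arm still holding the cassette down by its rib; no verdict came back.

- **Lid:** I pinched the bar and swung it up in an arc. I eased it back until the wrist force rose against the stop (about 15 N sideways), then let go. Mid-swing the wrist force reached about 20 N because the arc was slightly tight; I corrected that.
- **Cassette:** I gripped the rib at 100 N, later 120 N, and carried it over to the box. It passed the pin-tip height without any load, so the hole was over the pin at the first try. It met the seal at about the expected height, and I then pressed it down.
- **Final checks:**
  - The top of the flange read 60.0–60.7 mm at all 16 points the wrist camera could see. Home is 60 mm, so it looks level and on the rim.
  - The flange's far -y end was hidden behind the gripper and was not measured.
  - The last 10 N of push moved the tool only 0.1 mm, so it has bottomed out.
  - The hold was steady at about 30 N down.
  - The last scene picture shows the lid leaning open.
- **Left as it was:** about 11 N of sideways force towards the robot, and a tool tilt of about 0.5°, stayed while pressing. The flange readings showed no tilt of the cassette.
- **Bystanders:** the cup, brush and marker looked undisturbed in the pictures that showed them, though I did not re-measure them. I did not pick out the spare spray head in the pictures.

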